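# Set out the glaze test cups from pale to dark

### The job

Set the four blue-glazed test cups out on the ware board as a shade row: one upright in the middle of each white disc, in order of shade from the palest next to the white plaster stamp to the darkest next to the brown wooden cone. Lower each cup gently onto its disc rather than dropping it, and never let one tip over.

Things in the scene. Friction and masses are not known exactly. Their poses are not given: they have to be found in the camera images.
- cup_p: small open glazed stoneware test cup, second palest: light sky blue, with a thin bare brown band at its foot. Round, 47 mm outer diameter from 22 mm up to the rim (38 mm at the foot), 52 mm high, wall 4 mm, about 90 g, loose. Origin: centre of its underside, z up its axis. Starts upright on the table in front of the ware board
- cup_q: small open glazed stoneware test cup, darkest: navy, almost black, with a thin bare brown band at its foot. Round, 47 mm outer diameter from 22 mm up to the rim (38 mm at the foot), 52 mm high, wall 4 mm, about 90 g, loose. Origin: centre of its underside, z up its axis. Starts upright on the table in front of the ware board
- cup_r: small open glazed stoneware test cup, palest of the four: almost white, with a thin bare brown band at its foot. Round, 47 mm outer diameter from 22 mm up to the rim (38 mm at the foot), 52 mm high, wall 4 mm, about 90 g, loose. Origin: centre of its underside, z up its axis. Starts upright on the table in front of the ware board
- cup_s: small open glazed stoneware test cup, second darkest: medium blue, with a thin bare brown band at its foot. Round, 47 mm outer diameter from 22 mm up to the rim (38 mm at the foot), 52 mm high, wall 4 mm, about 90 g, loose. Origin: centre of its underside, z up its axis. Starts upright on the table in front of the ware board
- disc_a: thin white round ceramic disc, 60 mm diameter, 6 mm thick, fixed on the grey-painted ware board (board 110 x 430 x 18 mm); one of four alike in a straight row, 80 mm from centre to centre. Origin: centre of its underside, which lies 18 mm above the table, so its top is 6 mm above this point and 24 mm above the table. Which of the four discs comes where in the row differs from start to start
- disc_b: thin white round ceramic disc, 60 mm diameter, 6 mm thick, fixed on the grey-painted ware board (board 110 x 430 x 18 mm); one of four alike in a straight row, 80 mm from centre to centre. Origin: centre of its underside, which lies 18 mm above the table, so its top is 6 mm above this point and 24 mm above the table. Which of the four discs comes where in the row differs from start to start
- disc_c: thin white round ceramic disc, 60 mm diameter, 6 mm thick, fixed on the grey-painted ware board (board 110 x 430 x 18 mm); one of four alike in a straight row, 80 mm from centre to centre. Origin: centre of its underside, which lies 18 mm above the table, so its top is 6 mm above this point and 24 mm above the table. Which of the four discs comes where in the row differs from start to start
- disc_d: thin white round ceramic disc, 60 mm diameter, 6 mm thick, fixed on the grey-painted ware board (board 110 x 430 x 18 mm); one of four alike in a straight row, 80 mm from centre to centre. Origin: centre of its underside, which lies 18 mm above the table, so its top is 6 mm above this point and 24 mm above the table. Which of the four discs comes where in the row differs from start to start
- pale_end_stamp: off-white plaster stamp, 31 mm diameter, 53 mm high, with a narrow waist, fixed upright on the ware board, on the line of the discs, 70 mm beyond the centre of the last disc at one end of the row (which end differs); marks the pale end of the row. Origin: centre of its underside, 18 mm above the table
- dark_end_cone: dark brown wooden cone plug, 23 mm diameter, 28 mm high, fixed upright on the ware board, on the line of the discs, 70 mm beyond the centre of the last disc at one end of the row (which end differs); marks the dark end of the row. Origin: centre of its underside, 18 mm above the table
There are look-alikes about, which are no part of the job. Leave any green or pink look-alike of the cup_r alone.

How it is judged:
By the outcome, as a careful person would: the job done as asked, in the order asked, and still so for the second after the job is handed in, with the robot touching nothing.
It also fails if it takes over 102 s, if anything falls off the work surface, if the arm or the gripper's body presses on something with over 40 N, if the wrist force passes 120 N, or if a joint passes its speed limit or range.

### The arm

A 6-joint arm with a two-finger parallel gripper is mounted at the origin on a cart in front of the work surface, level with it; the furniture and walls round the work are solid. World frame = base frame: x ahead of the robot, y to its left, z up, the work surface at z = 0. Lengths are in m, angles in rad, forces in N, time in s.
With the tool pointing down it reaches from about 0.375 to 0.9 m from the base axis. Payload 3.1 kg.
Tool frame: the origin (TCP) lies at the very end of the fingers, on their centre line; the grasp point (between the pads) lies 19 mm behind it; z points along the fingers, x is the direction in which the jaws open and shut, and the axes are right-handed (so a half turn about z gives the same grasp; the last joint's range is limited). The gripper opens to 87 mm and grips with 3 to 60 N. Pads are 19 mm wide; open, the fingers measure 117 mm over their backs; the gripper's body (75 mm by 190 mm) begins 51 mm behind the grasp point.
Start: joints at [-1.381, 0.527, 1.433, -0, 1.181, -0.178], TCP at [0.225, -0.583, 0.196] pointing down, gripper open.
Joint ranges: [-3.08, 3.08], [-0.75, 2.2], [0.22, 2.44], [-1.43, 4.57], [0, 2.65], [-2.85, 2.85]. Speed limits (rad/s): [2.79, 2.79, 3.14, 3.14, 3.14, 3.14].

### API

Orientations are given as a rotation vector (axis times angle).
In Python, from cell import bot gives the robot as it stands.
- The arm moves only by the tool jog_arm, never from a script. Its argument "rows" is a list of rows, each a list of 2 entries, a list of its own where there are three numbers: the shift along the tool's x, y, z in cm, then the turn about the tool's z in degrees. In form: [[[x, y, z], roll], ...]. A call has 1 to 5 rows; each row shifts and turns the pose as measured when the row begins, along the tool's axes as they then stand; what a row does not reach is not made up. A row lasts 1/10 s, in which the tool goes at most 50 mm and 8.59 degrees, less where a joint would pass 70% of its speed; a pose out of reach is approached as far as the arm can. A call with a gripper value outside its range is refused whole. "claw" is the finger opening in cm, from 0 to 8.7, set as the call begins (left out, the last holds). The fingers move at their own pace and stop on an object; "grip_force" is the grip in N (left out, the last holds). Time passes only in rows, so rows that do not move let the fingers close. It gives the time, the measured TCP pose, the force and the opening at its end, in the units of the state.
- bot.state(): the state, without advancing time (a new reading comes with each control period).
- bot.grab_frame(name): name is "scene" or "top"; returns the picture (480x640x3 uint8, blue, green, red); there is no depth.
- bot.calibration(name): a dict with "fx", "fy", "cx", "cy" (pixels), "camera_from_world" (4x4, takes a point from world to camera coordinates). Camera axes: x right, y up, looking along -z (the intrinsics and any distortion apply to the point x, -y, -z); pixel columns grow to the right and rows downward; lengths in m; the calibration is good to about 2 mm. A picture is of the moment at which its call begins. calibration takes no time and is no camera call.
- bot.job_done(): hands the job in, once; it reports no verdict.
The state is a dict: "t": time; "qpos": joint angles; "dq": joint speeds; "joint_efforts": joint torques, N m; "ee_pos": TCP position; "tool_rot": TCP orientation; "ft_force": force on the tool from outside, world axes, zero at the start; "wrist_torque": the same for the moment, N m; "finger_gap": finger opening in m.
Only numpy, scipy, OpenCV 4.12 (cv2) and the standard library are available. Lean on these libraries where they do the work, as an engineer would, in place of code of your own. Each camera call takes 0.05 s, during which the arm holds its last target. There are 200 camera calls.

## Working session

There is one attempt and no reset: what is moved stays moved. The work goes in short steps, Python scripts to look and compute and a tool call to move; the robot and the scene stay as the last step left them, time stands still between calls to the robot, and variables do not carry over. Pictures are saved under pics/ and viewed, about 12 in all and at most 16, crops included, and the job is handed in when it is done.

Besides the shell and the picture viewer there is one more tool, called after "Call:" as name([rows], argument=value, ...), one row to a line, values as JSON. jog_arm: Moves the arm, as the interface text tells. Its arguments: {"type":"object","properties":{"rows":{"type":"array","items":{"type":"array"}},"claw":{"type":"number"},"grip_force":{"type":"number"}},"required":["rows"]}

```bash
ls; mkdir -p pics; python3 - <<'E'
from cell import bot
import cv2
for n in("scene","top"):
    cv2.imwrite(f"pics/{n}0.png",bot.grab_frame(n)); c=bot.calibration(n); print(n,c)
print(bot.state())
E
```

```text
pics
scene {'fx': 495.65480885748684, 'fy': 495.65480885748684, 'cx': 314.67651081462327, 'cy': 232.73104603321005, 'camera_from_world': array([[-0.50452553, -0.86323731,  0.01659341,  0.2990784 ],
       [ 0.44851857, -0.24562115,  0.859361  , -0.2725182 ],
       [-0.73775679,  0.44101202,  0.51110011, -0.67303312],
       [ 0.        ,  0.        ,  0.        ,  1.        ]])}
top {'fx': 486.4669175108894, 'fy': 486.4669175108894, 'cx': 320.7956199193841, 'cy': 239.11831189357645, 'camera_from_world': array([[-2.23425021e-02, -9.99746486e-01, -2.78869979e-03,
         6.20446007e-02],
       [ 9.88712695e-01, -2.25090935e-02,  1.48123418e-01,
        -5.29272462e-01],
       [-1.48148637e-01,  5.52224881e-04,  9.88964952e-01,
        -8.77089536e-01],
       [ 0.00000000e+00,  0.00000000e+00,  0.00000000e+00,
         1.00000000e+00]])}
{'t': 0.1, 'qpos': array([-1.38050553e+00,  5.28348883e-01,  1.43376414e+00,  6.02123250e-06,
        1.18141396e+00, -1.78521888e-01]), 'dq': array([-0.00080285, -0.00293063, -0.00234352, -0.00041466, -0.0017383 ,
       -0.00097888]), 'joint_efforts': array([-9.74832365e-04, -4.40987313e+01, -1.77150553e+01,  6.33908459e-02,
        5.34034241e-02, -3.79337462e-05]), 'ee_pos': array([ 0.22519826, -0.58226091,  0.19528768]), 'tool_rot': array([-2.58998029e+00,  1.77567889e+00,  2.15402928e-03]), 'ft_force': array([-0.28745683, -0.62405139,  0.43742221]), 'wrist_torque': array([ 0.03958664, -0.00851896, -0.00487121]), 'finger_gap': 0.08719503623942321}
```

View pics/scene0.png

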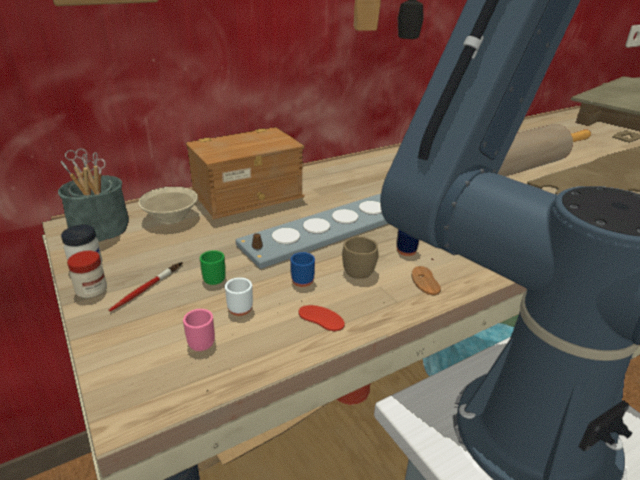

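View pics/top0.png

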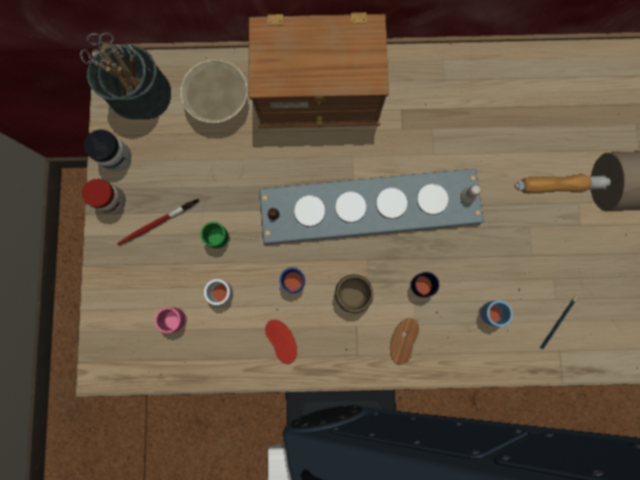

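Top view (2 viewed): discs at about (310,211), (351,207), (392,203), (433,199). The stamp is at (471,194), the right (−y) end, and the cone at (273,214), the left end. Cup candidates:
- White cup (218,292) is the palest, cup_r.
- Sky-blue cup (498,314) is cup_p.
- Mid-blue cup (292,280) is cup_s.
- Navy cup (425,285) is cup_q.

Green (214,236), pink (169,320) and the larger brown bowl (353,293) are look-alikes or clutter. I'll measure and confirm in one crop.

```bash
cat > h.py <<'E'
import numpy as np, cv2
from cell import bot
def ray(name,u,v,z):
    c=bot.calibration(name);T=c["camera_from_world"];R,t=T[:3,:3],T[:3,3]
    d=R.T@np.array([(u-c["cx"])/c["fx"],-(v-c["cy"])/c["fy"],-1]);o=-R.T@t
    return o+d*(z-o[2])/d[2]
def proj(name,p):
    c=bot.calibration(name);T=c["camera_from_world"];q=T[:3,:3]@np.array(p)+T[:3,3]
    return c["cx"]+c["fx"]*q[0]/-q[2], c["cy"]-c["fy"]*q[1]/-q[2]
def go(x,y,z,yaw=None):
    "print cm shifts in tool axes and the roll (deg) from the present pose to the target"
    s=bot.state();R=cv2.Rodrigues(np.array(s["tool_rot"]))[0]
    psi=np.degrees(np.arctan2(R[1,0],R[0,0]))
    print("pos",s["ee_pos"].round(4),"yaw %.1f"%psi,"tiltz",R[:,2].round(3),"gap %.4f"%s["finger_gap"],"F",s["ft_force"].round(1),"t",s["t"])
    print("shift cm",(R.T@(np.array([x,y,z])-s["ee_pos"])*100).round(2),"roll",None if yaw is None else round(psi-yaw,1))
E
cat > m.py <<'E'
from h import *
im=cv2.imread("pics/top0.png");hsv=cv2.cvtColor(im,cv2.COLOR_BGR2HSV)
# discs
roi=np.zeros(im.shape[:2],np.uint8);roi[170:240,285:460]=255
w=cv2.inRange(hsv,(0,0,180),(179,50,255))&roi
D=[]
for c in cv2.findContours(w,0,1)[0]:
    if cv2.contourArea(c)>300:
        (u,v),_,_=cv2.fitEllipse(c);p=ray("top",u,v,.024);e=c[:,0,:]
        P=np.array([ray("top",*q,.024)[:2] for q in e]);D.append(p)
        print("disc px",round(u),round(v),p.round(4),"dia",(2*np.linalg.norm(P-p[:2],axis=1).mean()).round(4))
D=np.array(sorted(D,key=lambda p:p[1]));print("spacing",np.linalg.norm(np.diff(D,axis=0),axis=1).round(4))
d=D[-1]-D[0];print("row dir deg",np.degrees(np.arctan2(d[1],d[0])))
for n,(u,v) in dict(r=(218,292),s=(292,280),q=(425,285),p=(498,314),bowl=(353,293),green=(214,236)).items():
    print(n,ray("top",u,v,.052).round(4))
for n,(u,v) in dict(stamp=(475,189),box=(320,122)).items(): print(n,ray("top",u,v,.07).round(3))
a=cv2.resize(im[255:345,190:330],None,fx=4,fy=4,interpolation=2);b=cv2.resize(im[255:345,390:530],None,fx=4,fy=4,interpolation=2)
cv2.imwrite("pics/crop1.png",np.vstack([cv2.resize(a,(466,300)),cv2.resize(b,(466,300))]))
E
python3 m.py
```

```text
disc px 309 210 [0.5903 0.0713 0.024 ] dia 0.0558
disc px 350 206 [ 0.5962 -0.0087  0.024 ] dia 0.0563
disc px 391 202 [ 0.6021 -0.0885  0.024 ] dia 0.056
disc px 432 198 [ 0.608  -0.1683  0.024 ] dia 0.056
spacing [0.08   0.08   0.0802]
row dir deg 94.21387222568815
r [0.4351 0.2403 0.052 ]
s [0.454  0.1046 0.052 ]
q [ 0.4394 -0.1388  0.052 ]
p [ 0.384  -0.2683  0.052 ]
bowl [ 0.4278 -0.0065  0.052 ]
green [0.5391 0.2487 0.052 ]
stamp [ 0.613 -0.237  0.07 ]
box [0.75  0.047 0.07 ]
```

View pics/crop1.png

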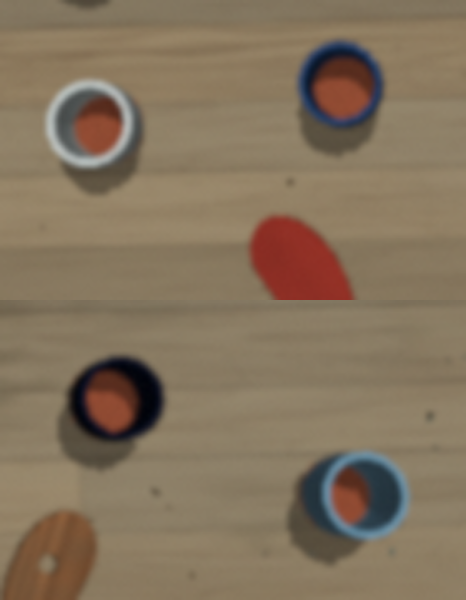

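The crop confirms the four shades (r and s above, q and p below), with rim centres at about r (216.7,292.2), s (292.4,280.2), q (426.3,284.2), p (499.5,313.5). Disc spacing comes out at 80 mm as specified. Next I turn the wrist so the jaws open across the row (yaw about 4°).

```bash
python3 - <<'E'
from h import *
for n,(u,v) in dict(r=(216.7,292.2),s=(292.4,280.2),q=(426.3,284.2),p=(499.5,313.5)).items():
    P=ray("top",u,v,.052);print(n,P.round(4),"scene px",np.round(proj("scene",P)))
E
```

```text
r [0.4348 0.2427 0.052 ] scene px [240. 286.]
s [0.4536 0.1039 0.052 ] scene px [305. 259.]
q [ 0.4408 -0.1412  0.052 ] scene px [410. 231.]
p [ 0.3848 -0.2711  0.052 ] scene px [475. 227.]
```

Call:
jog_arm([
  [[0,0,0],-8.2],
  [[0,0,0],-8.2],
  [[0,0,0],-8.2],
  [[0,0,0],-8.2],
  [[0,0,0],-8.2],
], claw=7, grip_force=12)

```text
t: 0.6
ee_pos: [0.2248, -0.5799, 0.1922]
tool_rot: [-3.052, 0.712, 0.006]
ft_force: [0.4, -0.1, -0.2]
finger_gap: 0.0704
```

Call:
jog_arm([
  [[0,0,0],-8.2],
  [[0,0,0],-8.2],
  [[0,0,0],-8.2],
  [[0,0,0],-8.2],
  [[0,0,0],0],
])

```text
t: 1.1
ee_pos: [0.2243, -0.5775, 0.1892]
tool_rot: [-3.119, -0.216, 0.003]
ft_force: [-0.6, 0.2, 0.9]
finger_gap: 0.0699
```

```bash
python3 -c "
from h import *
go(.384,-.270,.12,4.2)"
```

```text
pos [ 0.2243 -0.5775  0.1892] yaw 7.9 tiltz [-0.003  0.015 -1.   ] gap 0.0699 F [-0.6  0.2  0.9] t 1.1
shift cm [ 20.07 -28.14   7.34] roll 3.7
```

Call:
jog_arm([
  [[2.5,-3.5,0],3.7],
  [[2.5,-3.5,0.5],0],
  [[2.5,-3.5,0.5],0],
  [[2.5,-3.5,0.5],0],
  [[2.5,-3.5,0.5],0],
])

```text
t: 1.6
ee_pos: [0.3357, -0.3947, 0.1696]
tool_rot: [-3.131, -0.067, 0.003]
ft_force: [1.6, 0.1, -0.8]
finger_gap: 0.0704
```

Call:
jog_arm([
  [[2.5,-3.5,0.5],0],
  [[2.5,-3.5,0.5],0],
  [[1,-1.5,0],0],
  [[0,0,0],0],
])

```text
t: 2.0
ee_pos: [0.3947, -0.2973, 0.1589]
tool_rot: [-3.127, -0.054, 0.006]
ft_force: [0.2, -1.4, -0.1]
finger_gap: 0.0703
```

```bash
python3 -c "
from h import *
go(.3848,-.2711,.019,4.2)"
```

```text
pos [ 0.3947 -0.2973  0.1589] yaw 2.0 tiltz [-0.004  0.014 -1.   ] gap 0.0703 F [ 0.2 -1.4 -0.1] t 2.0
shift cm [-0.85 -2.45 14.03] roll -2.2
```

Call:
jog_arm([
  [[-0.8,-2.4,2],-2.2],
  [[0,0,2],0],
  [[0,0,1],0],
  [[0,0,0],0],
])

```text
t: 2.4
ee_pos: [0.3861, -0.2763, 0.1088]
tool_rot: [-3.131, -0.105, 0.002]
ft_force: [-0.1, 0.1, 0.1]
finger_gap: 0.07
```

```bash
python3 -c "
from h import *
go(.3848,-.2711,.019,4.2)
cv2.imwrite('pics/scene1.png',bot.grab_frame('scene')[180:330,340:640].repeat(2,0).repeat(2,1));cv2.imwrite('pics/top1.png',bot.grab_frame('top'))"
```

```text
pos [ 0.3861 -0.2763  0.1088] yaw 3.8 tiltz [-0.001  0.009 -1.   ] gap 0.0700 F [-0.1  0.1  0.1] t 2.4
shift cm [-0.09 -0.45  8.99] roll -0.4
```

View pics/top1.png

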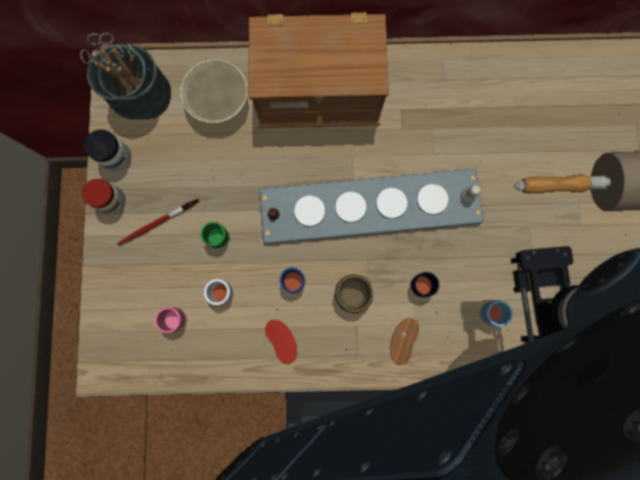

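Call:
jog_arm([
  [[-0.1,-0.4,1.5],-0.4],
  [[0,0,2],0],
  [[0,0,2],0],
  [[0,0,1],0],
  [[0,0,0],0],
])

```text
t: 3.0
ee_pos: [0.3899, -0.2813, 0.0475]
tool_rot: [3.135, 0.108, 0.016]
ft_force: [0.3, -0.1, -0.3]
finger_gap: 0.0703
```

```bash
python3 -c "
from h import *
go(.3848,-.2711,.019,4.2)"
```

```text
pos [ 0.3899 -0.2813  0.0475] yaw 3.9 tiltz [ 0.01  -0.005 -1.   ] gap 0.0703 F [ 0.3 -0.1 -0.3] t 3.0
shift cm [-0.46 -1.07  2.84] roll -0.3
```

Call:
jog_arm([
  [[-0.4,-1.0,0],-0.3],
  [[-0.1,-0.2,1.0],0],
  [[-0.1,-0.2,0.8],0],
  [[-0.1,-0.2,0.3],0],
])

```text
t: 3.4
ee_pos: [0.383, -0.267, 0.0275]
tool_rot: [3.13, 0.115, 0.022]
ft_force: [0.6, -0.2, -0.0]
finger_gap: 0.0698
```

```bash
python3 -c "
from h import *
go(.3848,-.2711,.019,4.2)"
```

```text
pos [ 0.383  -0.267   0.0275] yaw 4.2 tiltz [ 0.014 -0.009 -1.   ] gap 0.0698 F [ 0.6 -0.2 -0. ] t 3.4
shift cm [0.14 0.41 0.86] roll 0.0
```

Call:
jog_arm([
  [[0.1,0.4,0.5],0],
  [[0,0,0.3],0],
  [[0,0,0],0],
])

```text
t: 3.7
ee_pos: [0.3843, -0.2708, 0.0185]
tool_rot: [3.13, 0.116, 0.021]
ft_force: [0.2, -0.1, 0.0]
finger_gap: 0.0697
```

```bash
python3 -c "
from h import *
go(.3848,-.2711,.019,4.2)"
```

```text
pos [ 0.3843 -0.2708  0.0185] yaw 4.2 tiltz [ 0.014 -0.009 -1.   ] gap 0.0697 F [ 0.2 -0.1  0. ] t 3.7
shift cm [ 0.04  0.03 -0.05] roll 0.0
```

Call:
jog_arm([
  [[0,0,0],0],
  [[0,0,0],0],
  [[0,0,0],0],
  [[0,0,0],0],
  [[0,0,0],0],
], claw=4, grip_force=12)

```text
t: 4.2
ee_pos: [0.385, -0.2717, 0.0188]
tool_rot: [3.129, 0.115, 0.023]
ft_force: [0.0, -0.2, -1.2]
finger_gap: 0.0469
```

```bash
python3 -c "
from h import *
go(.3848,-.2711,.12,4.2)"
```

```text
pos [ 0.385  -0.2717  0.0188] yaw 4.2 tiltz [ 0.015 -0.01  -1.   ] gap 0.0469 F [ 0.  -0.2 -1.2] t 4.2
shift cm [  0.13   0.05 -10.12] roll 0.0
```

Call:
jog_arm([
  [[0,0,-1.5],0],
  [[0,0,-3],0],
  [[0,0,-3],0],
  [[0,0,-2.5],0],
  [[0,0,0],0],
])

```text
t: 4.7
ee_pos: [0.3821, -0.2693, 0.1208]
tool_rot: [3.133, 0.116, 0.017]
ft_force: [0.4, 0.5, -2.5]
finger_gap: 0.0468
```

```bash
python3 -c "
from h import *
go(.6021,-.0885,.12,4.2)"
```

```text
pos [ 0.3821 -0.2693  0.1208] yaw 4.2 tiltz [ 0.011 -0.006 -1.   ] gap 0.0468 F [ 0.4  0.5 -2.5] t 4.7
shift cm [ 23.27 -16.42   0.22] roll 0.0
```

Call:
jog_arm([
  [[2,-1.4,-0.2],0],
  [[3.2,-2.3,0],0],
  [[3.2,-2.3,0],0],
  [[3.2,-2.3,0],0],
  [[3.2,-2.3,0],0],
])

```text
t: 5.2
ee_pos: [0.5213, -0.1517, 0.1204]
tool_rot: [3.135, 0.1, 0.008]
ft_force: [-0.7, -0.1, -0.6]
finger_gap: 0.0466
```

Call:
jog_arm([
  [[3.2,-2.3,0],0],
  [[3,-2,0],0],
  [[1.5,-1,0],0],
  [[0,0,0],0],
])

```text
t: 5.6
ee_pos: [0.598, -0.0861, 0.1146]
tool_rot: [3.138, 0.109, 0.0]
ft_force: [-1.2, -0.4, -0.8]
finger_gap: 0.047
```

```bash
python3 -c "
from h import *
go(.6021,-.0885,.07,4.2)"
```

```text
pos [ 0.598  -0.0861  0.1146] yaw 4.0 tiltz [ 0.    -0.002 -1.   ] gap 0.0470 F [-1.2 -0.4 -0.8] t 5.6
shift cm [0.39 0.26 4.46] roll -0.2
```

Call:
jog_arm([
  [[0.4,0.25,1],-0.2],
  [[0,0,2],0],
  [[0,0,1.5],0],
  [[0,0,0.5],0],
  [[0,0,0],0],
])

```text
t: 6.1
ee_pos: [0.596, -0.0912, 0.0574]
tool_rot: [-3.139, -0.112, 0.015]
ft_force: [-0.1, 0.3, -0.4]
finger_gap: 0.0466
```

```bash
python3 -c "
from h import *
go(.6021,-.0885,.0430,4.2)"
```

```text
pos [ 0.596  -0.0912  0.0574] yaw 4.1 tiltz [-0.01 -0.   -1.  ] gap 0.0466 F [-0.1  0.3 -0.4] t 6.1
shift cm [ 0.64 -0.23  1.43] roll -0.1
```

Call:
jog_arm([
  [[0.6,-0.2,0.3],0],
  [[0,0,0.4],0],
  [[0,0,0.2],0],
  [[0,0,0],0],
])

```text
t: 6.5
ee_pos: [0.6025, -0.0903, 0.0486]
tool_rot: [3.139, 0.109, -0.013]
ft_force: [0.5, -0.3, -0.3]
finger_gap: 0.0467
```

```bash
python3 -c "
from h import *
go(.6021,-.0885,.0430,4.2)"
```

```text
pos [ 0.6025 -0.0903  0.0486] yaw 4.0 tiltz [-0.008 -0.001 -1.   ] gap 0.0467 F [ 0.5 -0.3 -0.3] t 6.5
shift cm [-0.02 -0.19  0.56] roll -0.2
```

Call:
jog_arm([
  [[0,-0.2,0.2],0],
  [[0,0,0.15],0],
  [[0,0,0.1],0],
  [[0,0,0.05],0],
  [[0,0,0],0],
])

```text
t: 7.0
ee_pos: [0.603, -0.088, 0.0443]
tool_rot: [3.138, 0.11, -0.01]
ft_force: [-0.3, 0.0, -1.1]
finger_gap: 0.047
```

```bash
python3 -c "
from h import *
go(.6021,-.0885,.0430,4.2)"
```

```text
pos [ 0.603  -0.088   0.0443] yaw 4.0 tiltz [-0.006 -0.002 -1.   ] gap 0.0470 F [-0.3  0.  -1.1] t 7.0
shift cm [-0.09  0.05  0.13] roll -0.2
```

Call:
jog_arm([
  [[-0.1,0,0.08],0],
  [[0,0,0.05],0],
  [[0,0,0.05],0],
])

```text
t: 7.3
ee_pos: [0.6019, -0.0881, 0.0425]
tool_rot: [3.138, 0.11, -0.009]
ft_force: [-0.3, -0.5, -1.1]
finger_gap: 0.047
```

Call:
jog_arm([
  [[0,0,0.05],0],
  [[0,0,0],0],
])

```text
t: 7.5
ee_pos: [0.602, -0.0881, 0.0425]
tool_rot: [3.138, 0.11, -0.009]
ft_force: [-0.7, -0.0, -0.3]
finger_gap: 0.0469
```

Call:
jog_arm([
  [[0,0,0.08],0],
  [[0,0,0.08],0],
])

```text
t: 7.7
ee_pos: [0.6022, -0.0879, 0.0422]
tool_rot: [3.138, 0.11, -0.009]
ft_force: [-1.7, 1.4, 6.2]
finger_gap: 0.0468
```

In contact (6 N up, at the expected height). Releasing and rising.

Call:
jog_arm([
  [[0,0,-0.03],0],
  [[0,0,0],0],
  [[0,0,0],0],
  [[0,0,0],0],
], claw=7)

```text
t: 8.1
ee_pos: [0.6028, -0.0882, 0.0426]
tool_rot: [3.138, 0.11, -0.006]
ft_force: [0.2, -1.3, 0.4]
finger_gap: 0.0677
```

Call:
jog_arm([
  [[0,0,-1.5],0],
  [[0,0,-2.5],0],
  [[0,0,-3],0],
  [[0,0,-2],0],
  [[0,0,0],0],
])

```text
t: 8.6
ee_pos: [0.6032, -0.0882, 0.1377]
tool_rot: [3.138, 0.11, -0.008]
ft_force: [0.6, -0.1, 0.1]
finger_gap: 0.0703
```

```bash
python3 -c "
from h import *
go(.4408,-.1412,.12,4.2)
cv2.imwrite('pics/scene2.png',bot.grab_frame('scene'))"
```

```text
pos [ 0.6032 -0.0882  0.1377] yaw 4.0 tiltz [-0.005 -0.002 -1.   ] gap 0.0703 F [ 0.6 -0.1  0.1] t 8.6
shift cm [-16.56   4.15   1.86] roll -0.2
```

View pics/scene2.png

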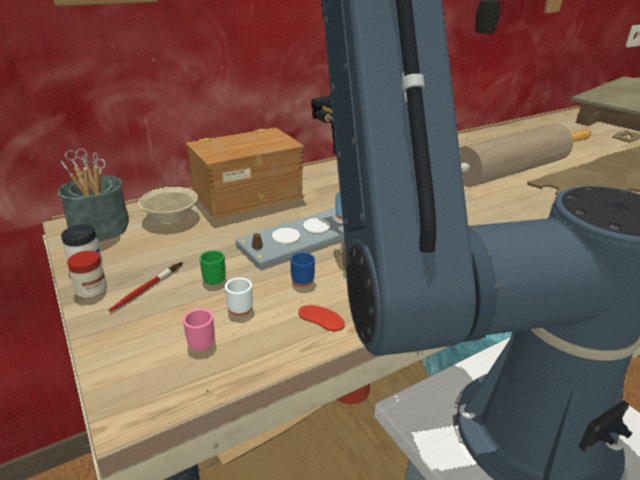

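The view shows the sky-blue cup standing on its disc at about (340,205), mostly hidden by the arm. Next is the navy cup.

Call:
jog_arm([
  [[-2.5,0.6,0],0],
  [[-3.5,0.9,0],0],
  [[-3.5,0.9,0.5],0],
  [[-3.5,0.9,0.5],0],
  [[-2.5,0.6,0.5],0],
])

```text
t: 9.15
ee_pos: [0.4475, -0.1374, 0.1191]
tool_rot: [3.139, 0.118, -0.009]
ft_force: [-0.1, 0.0, -0.0]
finger_gap: 0.07
```

Call:
jog_arm([
  [[-1,0.3,0.3],0],
  [[0,0,0],0],
])

```text
t: 9.35
ee_pos: [0.4325, -0.1402, 0.1142]
tool_rot: [-3.136, -0.112, 0.019]
ft_force: [-0.2, -0.3, -0.7]
finger_gap: 0.0698
```

```bash
python3 -c "
from h import *
go(.4408,-.1412,.07,4.2)"
```

```text
pos [ 0.4325 -0.1402  0.1142] yaw 4.1 tiltz [-0.012  0.003 -1.   ] gap 0.0698 F [-0.2 -0.3 -0.7] t 9.35
shift cm [0.87 0.18 4.41] roll -0.1
```

Call:
jog_arm([
  [[0.8,0.15,0.5],0],
  [[0,0,1.5],0],
  [[0,0,1.5],0],
  [[0,0,0.5],0],
  [[0,0,0],0],
])

```text
t: 9.85
ee_pos: [0.451, -0.1429, 0.0721]
tool_rot: [3.138, 0.115, -0.003]
ft_force: [0.8, -0.8, -0.3]
finger_gap: 0.0704
```

```bash
python3 -c "
from h import *
go(.4408,-.1412,.019,4.2)"
```

```text
pos [ 0.451  -0.1429  0.0721] yaw 4.2 tiltz [-0.002 -0.001 -1.   ] gap 0.0704 F [ 0.8 -0.8 -0.3] t 9.85
shift cm [-0.99 -0.25  5.31] roll 0.0
```

Call:
jog_arm([
  [[-0.9,-0.25,0],0],
  [[-0.1,0,1.2],0],
  [[-0.1,0,1.5],0],
  [[-0.1,0,1.2],0],
  [[0,0,0],0],
])

```text
t: 10.35
ee_pos: [0.4408, -0.1414, 0.0344]
tool_rot: [3.135, 0.119, 0.005]
ft_force: [0.0, 0.2, -0.3]
finger_gap: 0.0699
```

```bash
python3 -c "
from h import *
go(.4408,-.1412,.019,4.2)"
```

```text
pos [ 0.4408 -0.1414  0.0344] yaw 4.4 tiltz [ 0.003 -0.004 -1.   ] gap 0.0699 F [ 0.   0.2 -0.3] t 10.35
shift cm [-0.   -0.03  1.54] roll 0.2
```

Call:
jog_arm([
  [[-0.05,0,0.8],0],
  [[-0.05,0,0.5],0],
  [[-0.05,0,0.2],0],
  [[0,0,0],0],
])

```text
t: 10.75
ee_pos: [0.4402, -0.1421, 0.0202]
tool_rot: [3.133, 0.12, 0.009]
ft_force: [-0.3, -0.1, -0.2]
finger_gap: 0.0704
```

```bash
python3 -c "
from h import *
go(.4408,-.1412,.019,4.2)"
```

```text
pos [ 0.4402 -0.1421  0.0202] yaw 4.4 tiltz [ 0.006 -0.006 -1.   ] gap 0.0704 F [-0.3 -0.1 -0.2] t 10.75
shift cm [ 0.07 -0.08  0.12] roll 0.2
```

Call:
jog_arm([
  [[0.05,-0.08,0.1],0],
  [[0,0,0],0],
  [[0,0,0],0],
  [[0,0,0],0],
  [[0,0,0],0],
], claw=4)

```text
t: 11.25
ee_pos: [0.4416, -0.1416, 0.0198]
tool_rot: [3.132, 0.12, 0.013]
ft_force: [0.7, -0.3, -1.2]
finger_gap: 0.0459
```

Call:
jog_arm([
  [[0,0,-1.5],0],
  [[0,0,-3],0],
  [[0,0,-3],0],
  [[0,0,-2.5],0],
  [[0,0,0],0],
])

```text
t: 11.75
ee_pos: [0.439, -0.14, 0.1216]
tool_rot: [3.135, 0.12, 0.004]
ft_force: [0.2, -0.7, -1.4]
finger_gap: 0.0458
```

```bash
python3 -c "
from h import *
go(.5903,.0713,.12,4.2)"
```

```text
pos [ 0.439  -0.14    0.1216] yaw 4.4 tiltz [ 0.003 -0.004 -1.   ] gap 0.0458 F [ 0.2 -0.7 -1.4] t 11.75
shift cm [ 16.69 -19.92   0.12] roll 0.2
```

Opening is 45.8 mm, 1 mm less than the first cup's, so the cup may sit off-centre in the pads. I'll look.

```bash
python3 -c "
from h import *
P=(.439,-.14,.1538);o=[]
for n in ('top','scene'):
    u,v=map(int,proj(n,P));print(n,u,v)
    im=bot.grab_frame(n);im=cv2.copyMakeBorder(im,80,80,80,80,0);im=im[v+20:v+140,u+20:u+140]
    o.append(cv2.resize(cv2.convertScaleAbs(im,alpha=1.8,beta=20),(400,400),interpolation=2))
cv2.imwrite('pics/q1.png',np.hstack(o))"
```

```text
top 438 281
scene 416 186
```

View pics/q1.png

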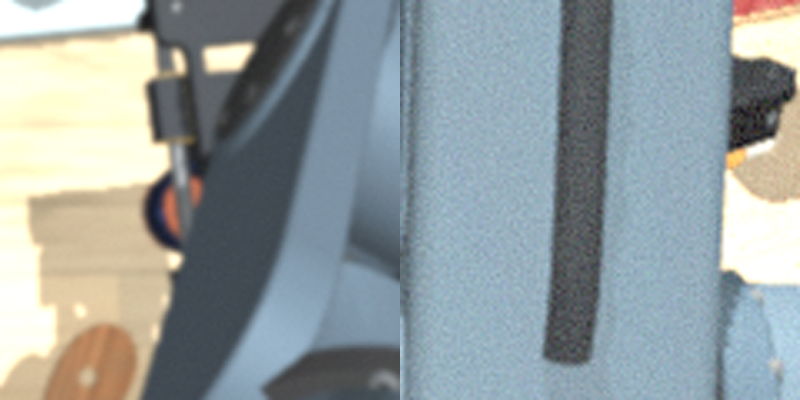

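The crop shows the navy cup held, at crop (180,205), i.e. pixel (432,282). I'll measure its left edge against the prediction for a centred grip.

```bash
python3 -c "
from h import *
im=bot.grab_frame('top');g=im[262:302,412:445].astype(int)
hsv=cv2.cvtColor(im,cv2.COLOR_BGR2HSV)
for v in range(268,300,3): print(v,' '.join('%3d/%3d'%(im[v,u].max(),im[v,u].argmax()) for u in range(416,440,2)))
s=bot.state();x,y,z=s['ee_pos'];b=z-.0198
print('state',s['ee_pos'].round(4))
for h,r in ((.052,.0235),(.022,.0235),(.0,.019),(.052,.0195)):
    a=np.linspace(0,6.283,73);Q=np.array([proj('top',(x+r*np.cos(t),y+r*np.sin(t),b+h)) for t in a])
    print(h,r,'u',Q[:,0].min().round(1),Q[:,0].max().round(1),'v',Q[:,1].min().round(1),Q[:,1].max().round(1))
"
```

```text
268 162/  2 161/  2 162/  2 162/  2 163/  2 152/  2  84/  2  93/  0  65/  0  18/  0  13/  0  23/  0
271 165/  2 165/  2 165/  2 165/  2 166/  2 160/  2 101/  2  83/  0  72/  0  29/  0  18/  0  14/  0
274 166/  2 166/  2 166/  2 162/  2 137/  2  69/  2  39/  0  77/  0  79/  0  31/  0  17/  0  22/  0
277 118/  2 118/  2 115/  2  76/  2  21/  0  21/  0  47/  2  65/  0  66/  0  74/  2  89/  2  36/  2
280 104/  2 104/  2  76/  2  18/  0  19/  0  44/  2  90/  2  51/  2  52/  0  67/  2  85/  2  35/  0
283 108/  2 103/  2  50/  2  14/  0  23/  0  64/  2 100/  2  58/  2  53/  0  55/  2  54/  2  35/  0
286 110/  2 105/  2  50/  2  14/  0  30/  0  57/  2 101/  2  68/  2  51/  0  48/  0  37/  0  36/  0
289 107/  2 107/  2  75/  2  17/  0  18/  0  27/  0  84/  2  77/  2  48/  0  47/  0  35/  0  36/  0
292 109/  2 109/  2 103/  2  59/  2  17/  0  19/  0  31/  2  66/  2  45/  2  38/  0  35/  0  36/  0
295 107/  2 106/  2 107/  2 103/  2  71/  2  30/  2  17/  0  26/  0  35/  0  36/  0  35/  0  35/  0
298 110/  2 109/  2 107/  2 109/  2 109/  2 106/  2  99/  2 104/  2  43/  1  35/  0  34/  0  35/  0
state [ 0.4366 -0.1386  0.1186]
0.052 0.0235 u 423.3 452.1 v 269.0 297.9
0.022 0.0235 u 419.6 447.4 v 270.5 298.4
0.0 0.019 u 419.7 441.6 v 274.2 296.1
0.052 0.0195 u 425.7 449.7 v 271.4 295.4
```

Measured left edge (420) and bottom edge (297) match a centred grip (419.6 and 298) to about 1 px, so the grip is fine. Moving to the cone-end disc.

Call:
jog_arm([
  [[1.5,-1.7,-0.1],0],
  [[2.6,-3.1,0],0],
  [[2.6,-3.1,0],0],
  [[2.6,-3.1,0],0],
  [[2.6,-3.1,0],0],
])

```text
t: 12.4
ee_pos: [0.5408, 0.0127, 0.1104]
tool_rot: [-3.135, -0.103, 0.033]
ft_force: [0.6, 0.2, -1.2]
finger_gap: 0.0464
```

Call:
jog_arm([
  [[2.6,-3.1,0],0],
  [[1.8,-2,0],0],
  [[0.8,-1,0],0],
  [[0,0,0],0],
])

```text
t: 12.8
ee_pos: [0.588, 0.0843, 0.101]
tool_rot: [-3.133, -0.112, 0.052]
ft_force: [0.3, -0.3, -1.3]
finger_gap: 0.0464
```

```bash
python3 -c "
from h import *
go(.5903,.0713,.0438,4.2)"
```

```text
pos [0.588  0.0843 0.101 ] yaw 4.1 tiltz [-0.033  0.005 -0.999] gap 0.0464 F [ 0.3 -0.3 -1.3] t 12.8
shift cm [0.32 1.36 5.7 ] roll -0.1
```

Call:
jog_arm([
  [[0.3,1.3,1],0],
  [[0,0,2],0],
  [[0,0,2],0],
  [[0,0,0],0],
])

```text
t: 13.2
ee_pos: [0.5856, 0.0641, 0.0458]
tool_rot: [-3.135, -0.107, 0.064]
ft_force: [-0.4, 0.9, -1.1]
finger_gap: 0.0465
```

```bash
python3 -c "
from h import *
go(.5903,.0713,.0438,4.2)"
```

```text
pos [0.5856 0.0641 0.0458] yaw 3.9 tiltz [-0.041  0.003 -0.999] gap 0.0465 F [-0.4  0.9 -1.1] t 13.2
shift cm [ 0.52 -0.68  0.18] roll -0.3
```

Close to contact, but the tool has drifted to a 2.3° tilt. I'll lift and see whether the tilt reverses before setting down.

Call:
jog_arm([
  [[0.5,-0.6,-2],0],
  [[0,0,-3],0],
  [[0,0,0],0],
])

```text
t: 13.5
ee_pos: [0.5891, 0.0642, 0.0948]
tool_rot: [-3.135, -0.097, 0.077]
ft_force: [0.8, -0.2, -0.7]
finger_gap: 0.0463
```

```bash
python3 -c "
from h import *
go(.5903,.0713,.0438,4.2);print(bot.state()['qpos'].round(3))"
```

```text
pos [0.5891 0.0642 0.0948] yaw 3.5 tiltz [-0.049  0.002 -0.999] gap 0.0463 F [ 0.8 -0.2 -0.7] t 13.5
shift cm [ 0.41 -0.67  5.09] roll -0.7
[-0.079  0.633  1.563 -0.002  0.994 -0.14 ]
```

Call:
jog_arm([
  [[0.1,-0.3,0.8],0],
  [[0.1,-0.2,0.8],0],
  [[0.1,-0.2,0.8],0],
  [[0.1,0,0.6],0],
  [[0,0,0],0],
])

```text
t: 14.0
ee_pos: [0.5878, 0.0693, 0.0595]
tool_rot: [-3.135, -0.092, 0.087]
ft_force: [-0.4, -0.3, -1.2]
finger_gap: 0.046
```

```bash
python3 -c "
from h import *
go(.5903,.0713,.0438,4.2);print(bot.state()['qpos'].round(3))"
```

```text
pos [0.5878 0.0693 0.0595] yaw 3.4 tiltz [-0.056  0.002 -0.998] gap 0.0460 F [-0.4 -0.3 -1.2] t 14.0
shift cm [ 0.35 -0.18  1.55] roll -0.8
[-0.07   0.686  1.581 -0.002  0.931 -0.128]
```

Call:
jog_arm([
  [[0.4,-0.2,0.2],0],
  [[0,0,0.3],0],
  [[0,0,0.3],0],
  [[0,0,0.2],0],
  [[0,0,0],0],
])

```text
t: 14.5
ee_pos: [0.5911, 0.0722, 0.0472]
tool_rot: [-3.135, -0.093, 0.09]
ft_force: [0.5, -0.5, -1.1]
finger_gap: 0.0459
```

```bash
python3 -c "
from h import *
go(.5912,.0713,.0448,4.2);print(bot.state()['qpos'].round(3))"
```

```text
pos [0.5911 0.0722 0.0472] yaw 3.4 tiltz [-0.057  0.002 -0.998] gap 0.0459 F [ 0.5 -0.5 -1.1] t 14.5
shift cm [0.02 0.09 0.24] roll -0.8
[-0.065  0.708  1.575 -0.002  0.916 -0.123]
```

Call:
jog_arm([
  [[0,0.08,0.1],0],
  [[0,0,0.08],0],
  [[0,0,0.08],0],
  [[0,0,0],0],
])

```text
t: 14.9
ee_pos: [0.5914, 0.0712, 0.0451]
tool_rot: [-3.135, -0.093, 0.088]
ft_force: [-0.2, 0.8, -0.6]
finger_gap: 0.046
```

Call:
jog_arm([
  [[0,0,0.08],0],
  [[0,0,0.08],0],
])

```text
t: 15.1
ee_pos: [0.5915, 0.0712, 0.044]
tool_rot: [-3.135, -0.093, 0.087]
ft_force: [-1.8, -0.2, 4.8]
finger_gap: 0.046
```

Call:
jog_arm([
  [[0,0,0],0],
  [[0,0,0],0],
  [[0,0,0],0],
  [[0,0,0],0],
], claw=7)

```text
t: 15.5
ee_pos: [0.592, 0.0711, 0.0444]
tool_rot: [-3.135, -0.093, 0.085]
ft_force: [-0.6, 0.2, -0.0]
finger_gap: 0.067
```

Call:
jog_arm([
  [[0,0,-1.5],0],
  [[0,0,-3],0],
  [[0,0,-4],0],
  [[0,0,0],0],
])

```text
t: 15.9
ee_pos: [0.596, 0.0709, 0.1301]
tool_rot: [-3.135, -0.092, 0.091]
ft_force: [0.6, -0.7, 1.0]
finger_gap: 0.0698
```

```bash
python3 -c "
from h import *
go(.4536,.1039,.12,4.2);print(bot.state()['qpos'].round(3))"
```

```text
pos [0.596  0.0709 0.1301] yaw 3.4 tiltz [-0.058  0.002 -0.998] gap 0.0698 F [ 0.6 -0.7  1. ] t 15.9
shift cm [-13.94  -4.13   1.84] roll -0.8
[-0.067  0.598  1.51  -0.002  1.091 -0.125]
```

Call:
jog_arm([
  [[-4,-1.2,0],-0.8],
  [[-4,-1.2,0],0],
  [[-4,-1.2,0.5],0],
  [[-2,-0.6,0],0],
  [[0,0,0],0],
])

```text
t: 16.4
ee_pos: [0.4492, 0.1034, 0.132]
tool_rot: [-3.134, -0.113, 0.086]
ft_force: [0.6, -0.3, -1.1]
finger_gap: 0.0696
```

```bash
python3 -c "
from h import *
go(.4536,.1039,.07,4.2);print(bot.state()['qpos'].round(3))"
```

```text
pos [0.4492 0.1034 0.132 ] yaw 4.1 tiltz [-0.055  0.002 -0.998] gap 0.0696 F [ 0.6 -0.3 -1.1] t 16.4
shift cm [0.79 0.01 6.16] roll -0.1
[-1.800e-02  4.340e-01  1.859e+00  1.000e-03  9.040e-01 -9.100e-02]
```

Call:
jog_arm([
  [[0.5,0,1.2],0],
  [[0,0,1.5],0],
  [[0,0,1.5],0],
  [[0,0,1],0],
  [[0,0,0],0],
])

```text
t: 16.9
ee_pos: [0.462, 0.1024, 0.075]
tool_rot: [-3.136, -0.111, 0.069]
ft_force: [0.3, -0.6, 0.3]
finger_gap: 0.0701
```

```bash
python3 -c "
from h import *
go(.4536,.1039,.019,4.2);print(bot.state()['qpos'].round(3))
im=bot.grab_frame('top');cv2.imwrite('pics/top3.png',im)"
```

```text
pos [0.462  0.1024 0.075 ] yaw 4.1 tiltz [-0.044  0.002 -0.999] gap 0.0701 F [ 0.3 -0.6  0.3] t 16.9
shift cm [-0.58 -0.18  5.63] roll -0.1
[-1.900e-02  5.440e-01  1.883e+00  1.000e-03  7.580e-01 -9.100e-02]
```

View pics/top3.png

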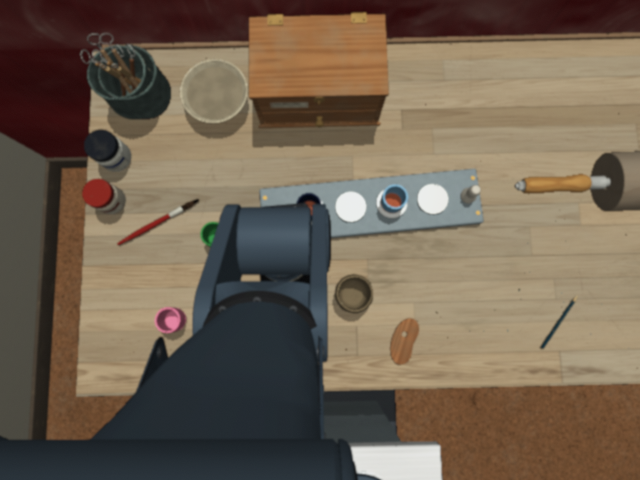

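Both placed cups stand on their discs: sky rim (395,201) and navy (308,204). I'll pump the arm up and down here to reduce the tilt, then descend on the mid-blue cup.

Call:
jog_arm([
  [[-0.5,-0.1,-4],0],
  [[0,0,-4],0],
  [[0,0,0],0],
])

```text
t: 17.25
ee_pos: [0.4633, 0.1023, 0.1565]
tool_rot: [-3.136, -0.109, 0.071]
ft_force: [1.5, -0.3, 0.6]
finger_gap: 0.07
```

Call:
jog_arm([
  [[0,0,1.5],0],
  [[0,0,1.5],0],
  [[0,0,1.5],0],
  [[0,0,1.5],0],
  [[0,0,0],0],
])

```text
t: 17.75
ee_pos: [0.4661, 0.1019, 0.0971]
tool_rot: [-3.137, -0.108, 0.052]
ft_force: [-0.3, 0.4, 0.0]
finger_gap: 0.0699
```

```bash
python3 -c "
from h import *
go(.4536,.1039,.07,4.2);print(bot.state()['qpos'].round(3))"
```

```text
pos [0.4661 0.1019 0.0971] yaw 3.9 tiltz [-0.033  0.001 -0.999] gap 0.0699 F [-0.3  0.4  0. ] t 17.75
shift cm [-1.14 -0.28  2.75] roll -0.3
[-2.000e-02  5.040e-01  1.866e+00  1.000e-03  8.050e-01 -9.000e-02]
```

Call:
jog_arm([
  [[-0.6,-0.15,-4],0],
  [[-0.5,-0.15,-4],0],
  [[0,0,0],0],
])

```text
t: 18.05
ee_pos: [0.4578, 0.1037, 0.1784]
tool_rot: [-3.136, -0.107, 0.06]
ft_force: [1.4, -0.5, -0.8]
finger_gap: 0.0699
```

Call:
jog_arm([
  [[0,0,1.5],0],
  [[0,0,1.5],0],
  [[0,0,1.5],0],
  [[0,0,1.5],0],
  [[0,0,1.5],0],
])

```text
t: 18.55
ee_pos: [0.4606, 0.1036, 0.1054]
tool_rot: [-3.138, -0.107, 0.036]
ft_force: [0.4, 1.2, -0.5]
finger_gap: 0.0696
```

Call:
jog_arm([
  [[-0.2,0,1.5],0],
  [[0,0,0],0],
])

```text
t: 18.75
ee_pos: [0.457, 0.1033, 0.0881]
tool_rot: [-3.138, -0.107, 0.042]
ft_force: [0.1, 0.1, 0.8]
finger_gap: 0.0703
```

```bash
python3 -c "
from h import *
go(.4536,.1039,.06,4.2)"
```

```text
pos [0.457  0.1033 0.0881] yaw 3.9 tiltz [-0.027  0.001 -1.   ] gap 0.0703 F [0.1 0.1 0.8] t 18.75
shift cm [-0.27 -0.07  2.82] roll -0.3
```

Call:
jog_arm([
  [[-0.2,0,1.5],0],
  [[-0.2,-0.1,1.5],0],
  [[-0.1,0,1.5],0],
  [[0,0,1.2],0],
  [[0,0,0],0],
])

```text
t: 19.25
ee_pos: [0.4548, 0.1038, 0.0319]
tool_rot: [-3.138, -0.106, 0.03]
ft_force: [-0.2, 0.6, 0.8]
finger_gap: 0.0699
```

```bash
python3 -c "
from h import *
go(.4536,.1039,.019,4.2)"
```

```text
pos [0.4548 0.1038 0.0319] yaw 3.9 tiltz [-0.019  0.001 -1.   ] gap 0.0699 F [-0.2  0.6  0.8] t 19.25
shift cm [-0.1  -0.01  1.29] roll -0.3
```

Call:
jog_arm([
  [[-0.05,0,0.7],0],
  [[-0.05,0,0.4],0],
  [[0,0,0.2],0],
  [[0,0,0],0],
])

```text
t: 19.65
ee_pos: [0.4558, 0.1037, 0.0199]
tool_rot: [-3.138, -0.106, 0.023]
ft_force: [-0.5, -0.3, -0.6]
finger_gap: 0.0701
```

Call:
jog_arm([
  [[0,0,0],0],
  [[0,0,0],0],
  [[0,0,0],0],
  [[0,0,0],0],
  [[0,0,0],0],
], claw=4)

```text
t: 20.15
ee_pos: [0.4565, 0.1038, 0.0207]
tool_rot: [-3.138, -0.107, 0.02]
ft_force: [-0.0, 0.2, -1.2]
finger_gap: 0.0456
```

```bash
python3 -c "
from h import *
go(.5962,-.0087,.12,4.2)"
```

```text
pos [0.4565 0.1038 0.0207] yaw 3.9 tiltz [-0.013  0.001 -1.   ] gap 0.0456 F [-0.   0.2 -1.2] t 20.15
shift cm [ 13.05  12.15 -10.12] roll -0.3
```

Call:
jog_arm([
  [[0,0,-1.5],0],
  [[0,0,-4],0],
  [[0,0,-4],0],
  [[0,0,0],0],
])

```text
t: 20.55
ee_pos: [0.4564, 0.1036, 0.1169]
tool_rot: [-3.138, -0.106, 0.029]
ft_force: [1.2, 0.5, -1.0]
finger_gap: 0.0454
```

Call:
jog_arm([
  [[2.2,2,-0.2],0],
  [[3.5,3.3,-0.2],0],
  [[3.5,3.3,-0.1],0],
  [[2.2,2,-0.1],0],
  [[1,1,0],0],
])

```text
t: 21.05
ee_pos: [0.5861, -0.005, 0.1165]
tool_rot: [-3.136, -0.113, 0.041]
ft_force: [-0.2, -0.6, -0.2]
finger_gap: 0.0454
```

Call:
jog_arm([
  [[0,0,0],0],
])

```text
t: 21.15
ee_pos: [0.5874, -0.0067, 0.1151]
tool_rot: [-3.137, -0.11, 0.041]
ft_force: [-0.5, 0.2, -0.7]
finger_gap: 0.0454
```

```bash
python3 -c "
from h import *
go(.5964,-.0087,.0447,4.2)"
```

```text
pos [ 0.5874 -0.0067  0.1151] yaw 4.0 tiltz [-0.026  0.002 -1.   ] gap 0.0454 F [-0.5  0.2 -0.7] t 21.15
shift cm [1.07 0.29 7.01] roll -0.2
```

Call:
jog_arm([
  [[1,0.25,1],0],
  [[0,0,1.5],0],
  [[0,0,1.5],0],
  [[0,0,1],0],
  [[0,0,0],0],
])

```text
t: 21.65
ee_pos: [0.5911, -0.0047, 0.0574]
tool_rot: [-3.133, -0.113, 0.057]
ft_force: [-0.5, 0.5, -1.4]
finger_gap: 0.0456
```

```bash
python3 -c "
from h import *
go(.5964,-.0087,.0447,4.2)
o=[]
for n in ('top','scene'):
    p=bot.state()['ee_pos'];u,v=map(int,proj(n,p));print(u,v)
    im=cv2.copyMakeBorder(bot.grab_frame(n),80,80,80,80,0)[v+20:v+140,u+20:u+140]
    o.append(cv2.resize(im,(400,400),interpolation=2))
cv2.imwrite('pics/s1.png',np.hstack(o))"
```

```text
pos [ 0.5911 -0.0047  0.0574] yaw 4.1 tiltz [-0.036  0.005 -0.999] gap 0.0456 F [-0.5  0.5 -1.4] t 21.65
shift cm [0.54 0.44 1.25] roll -0.1
349 204
317 212
```

View pics/s1.png

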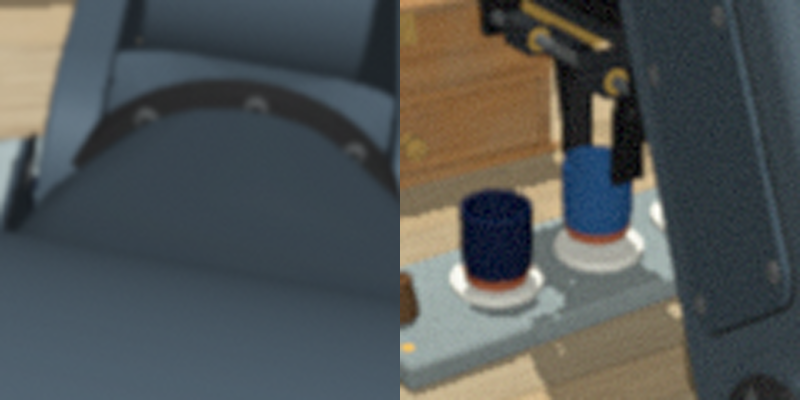

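Scene crop: navy stands upright on its disc, and mid-blue is held straight just above the next disc at about (315,212). Setting it down.

Call:
jog_arm([
  [[0.55,0.4,0.2],0],
  [[0,0,0.3],0],
  [[0,0,0.2],0],
  [[0,0,0.1],0],
  [[0,0,0],0],
])

```text
t: 22.25
ee_pos: [0.6007, -0.0091, 0.0526]
tool_rot: [-3.135, -0.113, 0.043]
ft_force: [0.3, -0.9, -0.7]
finger_gap: 0.0452
```

```bash
python3 -c "
from h import *
go(.5966,-.0087,.0454,4.2)"
```

```text
pos [ 0.6007 -0.0091  0.0526] yaw 4.1 tiltz [-0.028  0.003 -1.   ] gap 0.0452 F [ 0.3 -0.9 -0.7] t 22.25
shift cm [-0.38 -0.07  0.73] roll -0.1
```

Call:
jog_arm([
  [[-0.3,0,0.2],0],
  [[0,0,0.2],0],
  [[0,0,0.15],0],
  [[0,0,0],0],
])

```text
t: 22.65
ee_pos: [0.597, -0.0093, 0.047]
tool_rot: [-3.135, -0.113, 0.043]
ft_force: [-0.3, 0.0, -0.6]
finger_gap: 0.0451
```

```bash
python3 -c "
from h import *
go(.5966,-.0087,.0454,4.2)"
```

```text
pos [ 0.597  -0.0093  0.047 ] yaw 4.1 tiltz [-0.028  0.003 -1.   ] gap 0.0451 F [-0.3  0.  -0.6] t 22.65
shift cm [-0.03 -0.07  0.16] roll -0.1
```

Call:
jog_arm([
  [[0,-0.05,0.1],0],
  [[0,0,0.08],0],
  [[0,0,0.08],0],
])

```text
t: 22.95
ee_pos: [0.597, -0.0088, 0.0448]
tool_rot: [-3.135, -0.113, 0.043]
ft_force: [-1.1, 0.1, 7.0]
finger_gap: 0.0453
```

Call:
jog_arm([
  [[0,0,0.08],0],
  [[0,0,0.08],0],
])

```text
t: 23.15
ee_pos: [0.597, -0.0088, 0.0448]
tool_rot: [-3.136, -0.114, 0.043]
ft_force: [-2.0, 0.2, 5.8]
finger_gap: 0.0453
```

Contact at 6–7 N. Release, rise, and look.

Call:
jog_arm([
  [[0,0,0],0],
  [[0,0,0],0],
  [[0,0,0],0],
  [[0,0,0],0],
], claw=7)

```text
t: 23.55
ee_pos: [0.5979, -0.0089, 0.0449]
tool_rot: [-3.136, -0.114, 0.04]
ft_force: [-0.3, -0.2, 0.7]
finger_gap: 0.0667
```

Call:
jog_arm([
  [[0,0,-1.5],0],
  [[0,0,-3],0],
  [[0,0,-4],0],
  [[0,0,-1],0],
  [[0,0,0],0],
])

```text
t: 24.05
ee_pos: [0.6003, -0.0091, 0.1449]
tool_rot: [-3.136, -0.113, 0.042]
ft_force: [0.2, -0.3, -0.3]
finger_gap: 0.0703
```

```bash
python3 -c "
from h import *
go(.4348,.2427,.13,4.2)"
```

```text
pos [ 0.6003 -0.0091  0.1449] yaw 4.1 tiltz [-0.027  0.003 -1.   ] gap 0.0703 F [ 0.2 -0.3 -0.3] t 24.05
shift cm [-14.64 -26.3    1.99] roll -0.1
```

Call:
jog_arm([
  [[-1.5,-2.6,0],0],
  [[-2.4,-4.3,0],0],
  [[-2.4,-4.3,0],0],
  [[-2.4,-4.3,0],0],
  [[-2.4,-4.3,0],0],
])

```text
t: 24.55
ee_pos: [0.4767, 0.179, 0.1456]
tool_rot: [-3.139, -0.094, 0.036]
ft_force: [1.3, 2.0, 0.5]
finger_gap: 0.0698
```

Call:
jog_arm([
  [[-2,-3.6,0],0],
  [[-1,-1.8,0],0],
  [[0,0,0],0],
])

```text
t: 24.85
ee_pos: [0.4341, 0.2362, 0.1439]
tool_rot: [-3.139, -0.105, 0.051]
ft_force: [0.8, -0.5, 0.8]
finger_gap: 0.0702
```

```bash
python3 -c "
from h import *
go(.4348,.2427,.08,4.2)
im=bot.grab_frame('top')
cv2.imwrite('pics/b1.png',cv2.resize(im[160:260,230:500],(800,296),interpolation=2));cv2.imwrite('pics/top4.png',im)"
```

```text
pos [0.4341 0.2362 0.1439] yaw 3.8 tiltz [-0.033 -0.001 -0.999] gap 0.0702 F [ 0.8 -0.5  0.8] t 24.85
shift cm [ 0.32 -0.63  6.38] roll -0.4
```

View pics/b1.png

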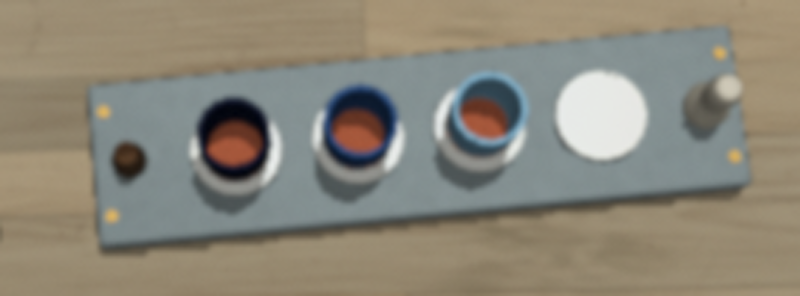

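Three cups stand upright on their discs: navy (309,206), mid (351,202), sky (395,198). Now the white cup.

Call:
jog_arm([
  [[0.2,-0.5,1.2],0],
  [[0,0,1.5],0],
  [[0,0,1.5],0],
  [[0,0,1.5],0],
  [[0,0,0],0],
])

```text
t: 25.4
ee_pos: [0.4396, 0.2368, 0.081]
tool_rot: [3.139, 0.092, -0.048]
ft_force: [-0.0, 0.1, 0.4]
finger_gap: 0.0699
```

```bash
python3 -c "
from h import *
for n,(u,v),d in (('q',(309,205.6),(.5903,.0713)),('s',(351.5,201.9),(.5962,-.0087)),('p',(395.4,197.8),(.6021,-.0885))): print(n,(ray('top',u,v,.076)[:2]-d).round(4))
go(.4348,.2427,.06,4.2)"
```

```text
q [-0.0028 -0.001 ]
s [-0.0036  0.0011]
p [-0.0037  0.0004]
pos [0.4396 0.2368 0.081 ] yaw 3.4 tiltz [-0.031 -0.002 -1.   ] gap 0.0699 F [-0.   0.1  0.4] t 25.4
shift cm [-0.38 -0.62  2.12] roll -0.8
```

Call:
jog_arm([
  [[-0.3,-0.6,0.3],-0.8],
  [[-0.1,0,1.5],0],
  [[0,0,1.5],0],
  [[0,0,1.2],0],
  [[0,0,0],0],
])

```text
t: 25.9
ee_pos: [0.4377, 0.242, 0.0347]
tool_rot: [-3.139, -0.109, 0.042]
ft_force: [-0.5, -0.3, -0.2]
finger_gap: 0.0699
```

```bash
python3 -c "
from h import *
go(.4348,.2427,.019,4.2)"
```

```text
pos [0.4377 0.242  0.0347] yaw 4.0 tiltz [-0.027 -0.    -1.   ] gap 0.0699 F [-0.5 -0.3 -0.2] t 25.9
shift cm [-0.24 -0.09  1.58] roll -0.2
```

Call:
jog_arm([
  [[-0.2,-0.1,0.6],0],
  [[0,0,0.6],0],
  [[0,0,0.3],0],
  [[0,0,0],0],
])

```text
t: 26.3
ee_pos: [0.4369, 0.2434, 0.0203]
tool_rot: [-3.138, -0.109, 0.036]
ft_force: [-0.7, -0.7, 0.5]
finger_gap: 0.07
```

```bash
python3 -c "
from h import *
go(.4348,.2427,.019,4.2)"
```

```text
pos [0.4369 0.2434 0.0203] yaw 4.0 tiltz [-0.023  0.001 -1.   ] gap 0.0700 F [-0.7 -0.7  0.5] t 26.3
shift cm [-0.21  0.06  0.13] roll -0.2
```

Call:
jog_arm([
  [[0,0,0],0],
  [[0,0,0],0],
  [[0,0,0],0],
  [[0,0,0],0],
  [[0,0,0],0],
], claw=4)

```text
t: 26.8
ee_pos: [0.4374, 0.2436, 0.0211]
tool_rot: [-3.137, -0.109, 0.034]
ft_force: [-0.1, 0.0, -1.3]
finger_gap: 0.0465
```

Call:
jog_arm([
  [[0,0,-1.5],0],
  [[0,0,-4],0],
  [[0,0,-4],0],
  [[0,0,-2.5],0],
  [[0,0,0],0],
])

```text
t: 27.3
ee_pos: [0.4389, 0.2429, 0.1434]
tool_rot: [-3.138, -0.109, 0.042]
ft_force: [0.1, 0.5, -0.4]
finger_gap: 0.0463
```

```bash
python3 -c "
from h import *
go(.608,-.1683,.13,4.2)"
```

```text
pos [0.4389 0.2429 0.1434] yaw 4.0 tiltz [-0.027  0.    -1.   ] gap 0.0463 F [ 0.1  0.5 -0.4] t 27.3
shift cm [14.06 42.19  0.88] roll -0.2
```

Call:
jog_arm([
  [[0.7,2,-0.2],0],
  [[1.3,4,-0.2],0],
  [[1.3,4,-0.2],0],
  [[1.3,4,-0.2],0],
  [[1.3,4,-0.2],0],
])

```text
t: 27.8
ee_pos: [0.507, 0.0671, 0.1471]
tool_rot: [-3.136, -0.125, 0.054]
ft_force: [-0.6, -0.1, -1.6]
finger_gap: 0.0465
```

```bash
python3 -c "
from h import *
go(.608,-.1683,.13,4.2)"
```

```text
pos [0.507  0.0671 0.1471] yaw 4.6 tiltz [-0.034  0.002 -0.999] gap 0.0465 F [-0.6 -0.1 -1.6] t 27.8
shift cm [ 8.24 24.28  1.32] roll 0.4
```

Call:
jog_arm([
  [[1.3,3.8,-0.1],0],
  [[1.3,4,-0.1],0],
  [[1.3,4,-0.1],0],
  [[1.3,4,-0.1],0],
  [[1.3,3.5,-0.1],0],
])

```text
t: 28.3
ee_pos: [0.5842, -0.1277, 0.1399]
tool_rot: [-3.13, -0.122, 0.074]
ft_force: [0.7, -0.4, -0.6]
finger_gap: 0.0462
```

Call:
jog_arm([
  [[0.8,1.5,0],0],
  [[0,0,0],0],
])

```text
t: 28.5
ee_pos: [0.5943, -0.1483, 0.1356]
tool_rot: [-3.131, -0.113, 0.076]
ft_force: [-0.5, 0.4, -2.0]
finger_gap: 0.0458
```

```bash
python3 -c "
from h import *
go(.608,-.1683,.08,4.2)"
```

```text
pos [ 0.5943 -0.1483  0.1356] yaw 4.1 tiltz [-0.048  0.006 -0.999] gap 0.0458 F [-0.5  0.4 -2. ] t 28.5
shift cm [1.49 2.14 5.47] roll -0.1
```

Call:
jog_arm([
  [[1.5,2,0.5],0],
  [[0,0,1.5],0],
  [[0,0,1.5],0],
  [[0,0,1],0],
  [[0,0,0],0],
])

```text
t: 29.0
ee_pos: [0.6014, -0.1602, 0.0814]
tool_rot: [-3.122, -0.115, 0.096]
ft_force: [-0.3, 0.8, -1.0]
finger_gap: 0.0462
```

```bash
python3 -c "
from h import *
go(.610,-.1683,.0465,4.2)"
```

```text
pos [ 0.6014 -0.1602  0.0814] yaw 4.3 tiltz [-0.062  0.014 -0.998] gap 0.0462 F [-0.3  0.8 -1. ] t 29.0
shift cm [1.01 0.93 3.42] roll 0.1
```

Call:
jog_arm([
  [[0.6,0.6,0.3],0],
  [[0.1,0.2,0.5],0],
  [[0,0,0.5],0],
  [[0,0,0.4],0],
  [[0,0,0],0],
])

```text
t: 29.5
ee_pos: [0.6085, -0.1662, 0.0632]
tool_rot: [-3.122, -0.118, 0.095]
ft_force: [0.3, 1.1, -1.4]
finger_gap: 0.0465
```

```bash
python3 -c "
from h import *
go(.610,-.1683,.0465,4.2)"
```

```text
pos [ 0.6085 -0.1662  0.0632] yaw 4.4 tiltz [-0.062  0.014 -0.998] gap 0.0465 F [ 0.3  1.1 -1.4] t 29.5
shift cm [0.24 0.25 1.66] roll 0.2
```

Call:
jog_arm([
  [[0.15,0.2,0.4],0],
  [[0,0,0.4],0],
  [[0,0,0.3],0],
  [[0,0,0.2],0],
  [[0,0,0],0],
])

```text
t: 30.0
ee_pos: [0.6097, -0.1684, 0.0496]
tool_rot: [-3.122, -0.118, 0.094]
ft_force: [-0.4, 0.8, -1.3]
finger_gap: 0.0468
```

```bash
python3 -c "
from h import *
go(.610,-.1683,.0463,4.2)"
```

```text
pos [ 0.6097 -0.1684  0.0496] yaw 4.3 tiltz [-0.061  0.013 -0.998] gap 0.0468 F [-0.4  0.8 -1.3] t 30.0
shift cm [0.05 0.   0.33] roll 0.1
```

Call:
jog_arm([
  [[0,0,0.1],0],
  [[0,0,0.1],0],
  [[0,0,0.08],0],
  [[0,0,0],0],
])

```text
t: 30.4
ee_pos: [0.6096, -0.1683, 0.0468]
tool_rot: [-3.123, -0.118, 0.093]
ft_force: [-0.3, 0.2, -1.0]
finger_gap: 0.0466
```

Call:
jog_arm([
  [[0,0,0.08],0],
  [[0,0,0.06],0],
])

```text
t: 30.6
ee_pos: [0.6098, -0.1686, 0.0457]
tool_rot: [-3.123, -0.118, 0.092]
ft_force: [-1.2, 0.0, 1.6]
finger_gap: 0.0464
```

Call:
jog_arm([
  [[0,0,0.06],0],
  [[0,0,0.06],0],
])

```text
t: 30.8
ee_pos: [0.6099, -0.1693, 0.0456]
tool_rot: [-3.125, -0.119, 0.092]
ft_force: [-1.2, -1.1, 3.3]
finger_gap: 0.0465
```

Contact. Release, rise, retreat towards −y/back, then look.

Call:
jog_arm([
  [[0,0,0],0],
  [[0,0,0],0],
  [[0,0,0],0],
  [[0,0,0],0],
], claw=7)

```text
t: 31.2
ee_pos: [0.6103, -0.1689, 0.0454]
tool_rot: [-3.124, -0.118, 0.09]
ft_force: [-0.2, -0.4, 0.4]
finger_gap: 0.0672
```

Call:
jog_arm([
  [[0,0,-1.5],0],
  [[0,0,-3],0],
  [[0,0,-4],0],
  [[0,0,-3],0],
  [[0,0,-2],0],
])

```text
t: 31.7
ee_pos: [0.6164, -0.1692, 0.1839]
tool_rot: [-3.119, -0.118, 0.101]
ft_force: [0.5, 0.7, -0.6]
finger_gap: 0.0699
```

Call:
jog_arm([
  [[-3,3,0],0],
  [[-4,3,-0.2],0],
  [[-4,3,-0.2],0],
  [[-4,4,-0.2],0],
  [[-2,4,-0.2],0],
])

```text
t: 32.2
ee_pos: [0.4692, -0.3474, 0.21]
tool_rot: [-3.129, -0.138, 0.074]
ft_force: [0.8, -0.5, 0.8]
finger_gap: 0.0702
```

Call:
jog_arm([
  [[0,4,0],0],
  [[0,4,0],0],
  [[0,4,0],0],
  [[0,2,0],0],
  [[0,0,0],0],
])

```text
t: 32.7
ee_pos: [0.4771, -0.499, 0.2165]
tool_rot: [-3.138, -0.124, 0.066]
ft_force: [-1.1, 0.8, -0.6]
finger_gap: 0.07
```

```bash
python3 -c "
from h import *
go(.4,-.4,.2,4.2)
a=bot.grab_frame('top');b=bot.grab_frame('scene');cv2.imwrite('pics/top5.png',a)
cv2.imwrite('pics/f1.png',np.vstack([cv2.resize(a[160:260,230:500],(800,296),interpolation=2),cv2.resize(b[170:290,200:524],(800,296),interpolation=2)]))"
```

```text
pos [ 0.4771 -0.499   0.2165] yaw 4.5 tiltz [-0.042 -0.001 -0.999] gap 0.0700 F [-1.1  0.8 -0.6] t 32.7
shift cm [ -6.82 -10.47   1.95] roll 0.3
```

View pics/f1.png

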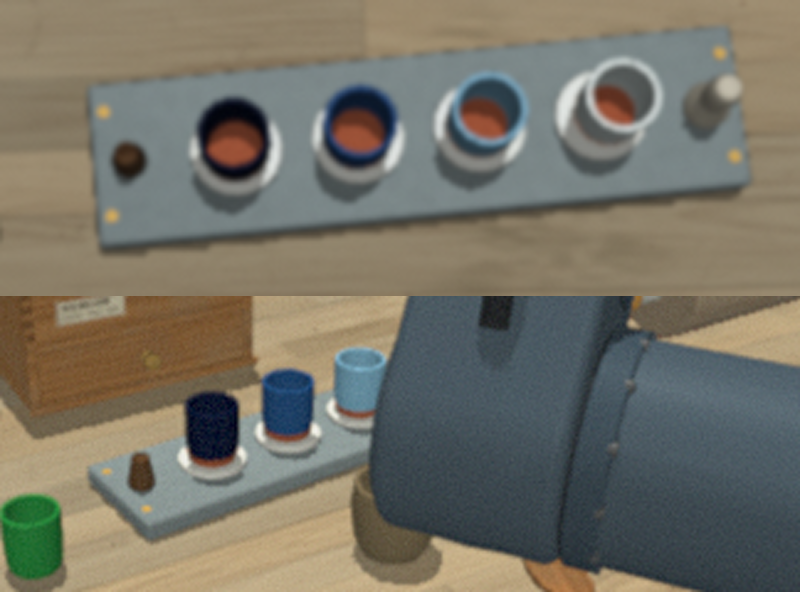

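```bash
python3 -c "
from h import *
for n,(x,y),d in (('q',(234,135),(.5903,.0713)),('s',(360,124),(.5962,-.0087)),('p',(490,112),(.6021,-.0885)),('r',(622,97),(.608,-.1683))):
    e=proj('top',(*d,.076)); u,v=230+x/2.963,160+y/2.96
    print(n,'seen',round(u,1),round(v,1),'ideal',np.round(e,1),'off m',(ray('top',u,v,.076)[:2]-d).round(4))"
```

```text
q seen 309.0 205.6 ideal [308.4 204.1] off m [-0.0028 -0.001 ]
s seen 351.5 201.9 ideal [352.1 200. ] off m [-0.0036  0.0011]
p seen 395.4 197.8 ideal [395.5 195.8] off m [-0.0037  0.0004]
r seen 439.9 192.8 ideal [438.9 191.7] off m [-0.002  -0.0018]
```

All four cups are upright, in the right order, and within about 4 mm of their disc centres. The arm is clear, so I'm handing in.

```bash
python3 -c "
from cell import bot
print(bot.job_done(), bot.state()['t'])"
```

```text
the job is handed in; nothing more can be done
the job is handed in; nothing more can be done
```

The four cups are set out as a shade row and the job is handed in. From the stamp end to the cone end they run cup_r (almost white), cup_p (sky blue), cup_s (medium blue), cup_q (navy). Each was lowered in small steps until light contact (about 3–7 N) and then released. The green and pink look-alikes were left alone.

**Last checks:**
- The final top view shows all four upright on their discs. The rim centres I read off it are 2–4 mm from the disc centres, mostly the same way (towards the robot), so part of that may be reading bias.
- The scene view confirms navy, medium and sky blue upright; the arm hid the white cup there.
- At the last check the arm was clear of the row, at about 33 s of the 102 s.

**What disagreed:**
- The tool drifted in tilt, up to about 3.6° when the white cup was set down, so that cup and the navy one (about 3.3°) touched on one edge first and settled level on release.
- The gripper opening on the navy and medium-blue cups read 45–46 mm, against the given 47 mm diameter. A picture check of the navy grip showed it centred to about 1 pixel. I only eyeballed the medium-blue one in the scene view, where it looked straight.

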